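# Load the pail and the tote into their trays

## Task

Put the pail and the tote of cut steel discs in the low trays that match their shapes: the round pail in the round tray, the rectangular tote in the rectangular tray. Lift each by its handle and set it down gently, so that it stands flat on the floor of its tray with its discs still inside. Leave the other things on the bench where they are.

Things in the scene. Friction and masses are not known exactly. Their poses are not given: they have to be found in the camera images.
- pail: (sizes in mm) round galvanised steel pail with a rigid upright hoop handle. Outside diameter 104 at the foot, 120 at the rim, wall and floor 3 thick, rim 70 high. The hoop stands in the pail's y-z plane over the centre, 116 wide, with a straight wooden grip on top. Origin: centre of the underside, z up. One loose disc lies in it.
- pail_handle (a point): centre of the pail's grip, 130 above the pail's underside: a wooden bar of diameter 16, 66 long, along the pail's y axis; nothing within 55 below it. The axes are the pail's.
- tote: rectangular open steel tote like a tool caddy: 164 (along its x) x 104 (along its y), walls 50 high, wall and floor 3 thick, an end upright 34 wide and 125 high at each end, with a straight wooden carrying bar between the uprights. Origin: centre of the underside, z up. Two loose discs lie in it.
- tote_handle (a point): centre of the tote's carrying bar, 112 above the tote's underside: a wooden bar of diameter 16, 160 long, along the tote's x axis. The axes are the tote's.
- round_tray: round low steel tray bolted to the bench: outside diameter 128, inside diameter 120, floor 4 thick, rim 16 high above the bench. Origin: centre of the underside.
- rect_tray: rectangular low steel tray bolted to the bench: outside 186 (along its x) x 126 (along its y), inside 178 x 118, floor 4 thick, rim 16 high above the bench. Origin: centre of the underside. The tote fits it either way round, long side along long side.
- disc_a: flame-cut steel disc, diameter 60, 10 thick, loose in the pail; origin: centre of its underside
- disc_b: the same disc, loose in the tote
- disc_c: the same disc, loose in the tote
- hammer: hammer with wooden handle, 240 long, lying near the robot; not to be disturbed
- magnet: grey T-shaped welding magnet, 80 x 80 x 18; not to be disturbed
- wire_brush: hand brush, 200 long, lying on the left; not to be disturbed
- wrench: spanner, 190 long, lying on the right; not to be disturbed
Not all that is in view belongs to the job. What is shaped like the pail but green is not meant.

How it is judged:
At the end, for the whole second after the job is handed in: Pail upright in the round tray (centres within 12 mm), tote in the rectangular tray (14 mm, long sides within 11 degrees); both on the tray floor (underside under 8 mm above the tray's), tilted under 3 degrees; disc_a in the pail, disc_b and disc_c in the tote; all released and at rest (horizontal distance between pail and round_tray below 0.012 m and z of pail in the frame of round_tray between 0 and 0.008 m and angle between each of pail, tote's own z axis and vertical below 0.05 rad and linear speed of each of pail, tote below 0.02 m/s and angular speed of each of pail, tote below 0.1 rad/s and horizontal distance between tote and rect_tray below 0.014 m and z of tote in the frame of rect_tray between 0 and 0.008 m and angle between the x axis of tote and the x axis of rect_tray, either way round below 0.2 rad and horizontal distance between disc_a and pail below 0.05 m and z of disc_a in the frame of pail below 0.05 m and linear speed of each of disc_a, disc_b, disc_c below 0.03 m/s and horizontal distance between each of disc_b, disc_c and tote below 0.075 m and z of each of disc_b, disc_c in the frame of tote below 0.05 m); the robot touches nothing.
It fails at once if the pail or tote is in the air without the gripper at its handle (lifted elsewhere, or let fall) ((height (world z) of pail above 0.035 m and distance between the grasp point and pail_handle above 0.07 m) or (height (world z) of tote above 0.035 m and distance between the grasp point and tote_handle above 0.07 m)).
It fails at once if the pail or tote is dropped or slammed down (faster than 0.7 m/s near the bench) ((linear speed of pail above 0.7 m/s and height (world z) of pail below 0.03 m) or (linear speed of tote above 0.7 m/s and height (world z) of tote below 0.03 m)).
It fails at once if another thing on the bench is moved by more than 40 mm (distance of any of hammer, magnet, wire_brush, wrench from where it was at the start of the episode above 0.04 m).
It also fails if it takes over 67 s, if anything falls off the work surface, if the arm or the gripper's body presses on something with over 40 N, if the wrist force passes 120 N, or if a joint passes its speed limit or range.

## Robot

A 7-joint arm with a two-finger parallel gripper is mounted at the origin on the work surface. World frame = base frame: x ahead of the robot, y to its left, z up, the work surface at z = 0. Lengths are in m, angles in rad, forces in N, time in s.
With the tool pointing down it reaches from about 0.35 to 0.9 m from the base axis. Payload 8.1 kg.
Tool frame: the origin (TCP) lies midway between the tips of the shut fingers; the grasp point (between the pads) lies 19 mm behind it; z points along the fingers, y is the line along which they close (so a half turn about z gives the same grasp; the last joint's range is limited). The gripper opens to 92 mm and grips with 3 to 60 N. Pads are 19 mm wide; open, the fingers measure 130 mm over their backs; the gripper's body (75 mm by 190 mm) begins 47 mm behind the grasp point.
Start: joints at [-1.443, 0.434, 0.025, 1.573, -0.012, 1.134, -0.075], TCP at [0.143, 0.608, 0.199] pointing down, gripper open.
Joint ranges: [-2.62, 2.62], [-0.44, 2.09], [-1.27, 1.32], [0.08, 2.57], [-1.32, 4.46], [0.12, 2], [-2.74, 2.74]. Speed limits (rad/s): [2.22, 2.22, 3.01, 3.01, 3.14, 3.14, 3.14].

## Interface

Orientations are given as a rotation vector (axis times angle).
In Python, from cell import observe, cams, job gives the robot as it stands. The module is installed in compiled form; this text tells all that it offers.
- The arm moves only by the tool step_arm, never from a script. Its argument "steps" is a list of rows, each a list of 6 numbers: the shift along the world's x, y, z in mm, then the turn, a rotation vector about the world's x, y, z in rad. In form: [[dx, dy, dz, rx, ry, rz], ...]. A call has 1 to 20 rows; each row shifts and turns the commanded pose from where the row before left it; what a row does not reach is not made up. A row lasts 1/12 s, in which the tool goes at most 41.7 mm and 7.16 degrees, less where a joint would pass 70% of its speed; a pose out of reach is approached as far as the arm can. A call with a gripper value outside its range is refused whole. "gripper" is the opening, from 0 (shut) to 1 (fully open), set as the call begins (left out, the last holds). The fingers move at their own pace and stop on an object; "force" is the grip in N (left out, the last holds). Time passes only in rows, so rows that do not move let the fingers close. It gives the time, the measured TCP pose, the force, the opening and the grip force at its end, in the units of the state.
- observe(): the state, without advancing time (a new reading comes with each control period).
- cams.get_image(name): name is "side" or "top" or "wrist"; returns the picture (384x512x3 uint8, red, green, blue); there is no depth.
- cams.get_calibration(name): a dict with "fov_y" (degrees; the focal length in pixels is half the picture's height over the tangent of half this angle, whatever the lens; pixels are square), "cx", "cy" (the principal point, pixels), "world_to_cam" (4x4, takes a point from world to camera coordinates). Camera axes: x right, y up, looking along -z (the intrinsics and any distortion apply to the point x, -y, -z); pixel columns grow to the right and rows downward; lengths in m; the calibration is good to about 2 mm. A picture is of the moment at which its call begins: read the wrist's pose just before it. get_calibration takes no time and is no camera call; for the wrist camera it gives the pose at the moment of the call.
- job.sign_off(): hands the job in; it is judged then, once.
The state is a dict: "clock": time; "joints": joint angles; "dq": joint speeds; "joint_efforts": joint torques, N m; "position": TCP position; "ee_rot": TCP orientation; "force": force on the tool from outside, world axes, zero at the start; "ft_torque": the same for the moment, N m; "width": opening from 0.0 (shut) to 1.0 (fully open); "gripper_force": force on a finger pad.
Only numpy, scipy, OpenCV 4.12 (cv2) and the standard library are available. Lean on these libraries where they do the work, as an engineer would, in place of code of your own. Each camera call takes 0.05 s, during which the arm holds its last target. There are 200 camera calls.

## Working session

There is one attempt and no reset: what is moved stays moved. The work goes in short steps, Python scripts to look and compute and a tool call to move; the robot and the scene stay as the last step left them, time stands still between calls to the robot, and variables do not carry over. Pictures are saved under pics/ and viewed, at most 11 in all, crops included, and the job is handed in when it is done.

Besides the shell and the picture viewer there is one more tool, called after "Call:" by a JSON object that holds its "op" and its "data". step_arm: Moves the arm, as the interface text tells. Its arguments: {"type":"object","properties":{"steps":{"type":"array","items":{"type":"array","items":{"type":"number"}}},"gripper":{"type":"number"},"force":{"type":"number"}},"required":["steps"]}

```bash
mkdir -p pics
python3 - <<'E'
from cell import observe,cams
import cv2,json
for n in("side","top"):
    cv2.imwrite(f"pics/{n}0.png",cams.get_image(n)[...,::-1]); c=cams.get_calibration(n); print(n,c)
s=observe();print(s)
E
```

```text
side {'fov_y': 51.69599816939644, 'cx': 263.0661287517824, 'cy': 192.2637545015998, 'world_to_cam': array([[-0.98801831, -0.15401615, -0.00994167,  0.48487734],
       [ 0.11102287, -0.75400558,  0.64741757, -0.14356749],
       [-0.10720883,  0.63855666,  0.76207064, -1.10560646],
       [ 0.        ,  0.        ,  0.        ,  1.        ]])}
top {'fov_y': 52.300636617825326, 'cx': 256.8090074746008, 'cy': 200.1991542720272, 'world_to_cam': array([[-0.05823078, -0.99828656, -0.0057548 , -0.00131476],
       [ 0.97279741, -0.05803682,  0.22426976, -0.49867481],
       [-0.22421948,  0.00746114,  0.97451011, -1.20030469],
       [ 0.        ,  0.        ,  0.        ,  1.        ]])}
{'clock': 0.1, 'joints': array([-1.44258687,  0.43515033,  0.02499094,  1.57397798, -0.01161665,
        1.13399016, -0.07506958]), 'dq': array([ 2.50810890e-04, -2.35213273e-03, -6.75739363e-04, -5.09539088e-03,
       -6.41428719e-06,  1.34306723e-03,  1.14637075e-03]), 'joint_efforts': array([ 2.87206873e-03, -6.69126606e+01,  9.87861492e-01, -3.15149939e+01,
       -6.06105058e-02,  3.72710859e-02,  4.34631113e-05]), 'position': array([0.14292672, 0.60794605, 0.1983364 ]), 'ee_rot': array([-3.61841559e-01, -3.12064314e+00,  2.16753854e-03]), 'force': array([ 0.98575885, -0.17630342,  0.30443221]), 'ft_torque': array([ 0.01347959, -0.0493422 ,  0.01483952]), 'gripper_force': 0.0, 'width': 1.00139926971794}
```

View pics/top0.png

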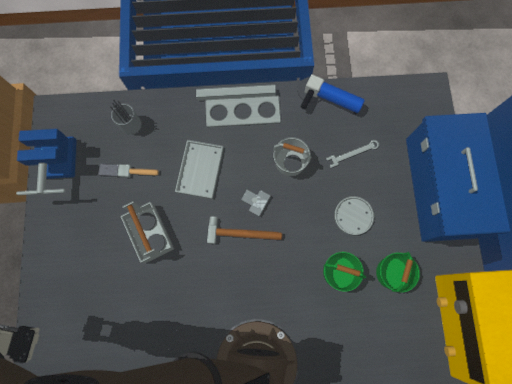

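View pics/side0.png

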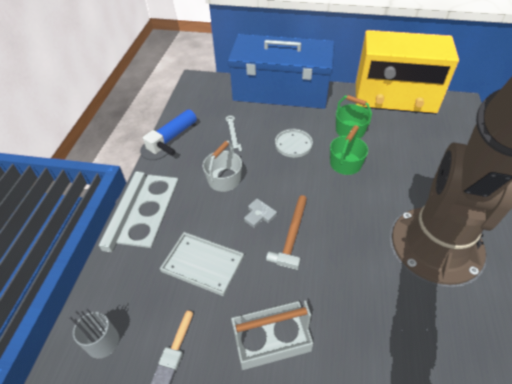

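The top view shows the tote at about (147,232), the rectangular tray at (200,169), the pail at (292,155) and the round tray at (354,215). The side view agrees: pail (223,170), tote (272,333), rectangular tray (202,263), round tray (294,143). I'll enlarge both to read the points precisely.

Run:
```python
import cv2,numpy as np
t=cv2.imread("pics/top0.png");s=cv2.imread("pics/side0.png")
def up(im,x,y,w,h,f):return cv2.resize(im[y:y+h,x:x+w],None,fx=f,fy=f,interpolation=cv2.INTER_CUBIC)
def grid(im,x,y,w,h,f):
    o=up(im,x,y,w,h,f)
    for u in range((x+9)//10*10,x+w,10):
        cv2.line(o,(int((u-x+.5)*f),0),(int((u-x+.5)*f),6 if u%50 else 14),(0,255,255),1); 
        if u%20==0: cv2.putText(o,str(u),(int((u-x+.5)*f)-8,16),0,.35,(0,255,255),1)
    for v in range((y+9)//10*10,y+h,10):
        cv2.line(o,(0,int((v-y+.5)*f)),(6,int((v-y+.5)*f)),(0,255,255),1)
        if v%20==0: cv2.putText(o,str(v),(8,int((v-y+.5)*f)+4),0,.35,(0,255,255),1)
    return o
cv2.imwrite("pics/ta.png",grid(t,110,135,120,135,4.4))
cv2.imwrite("pics/tb.png",grid(t,265,130,120,110,5))
```

```text
(no output)
```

View pics/ta.png

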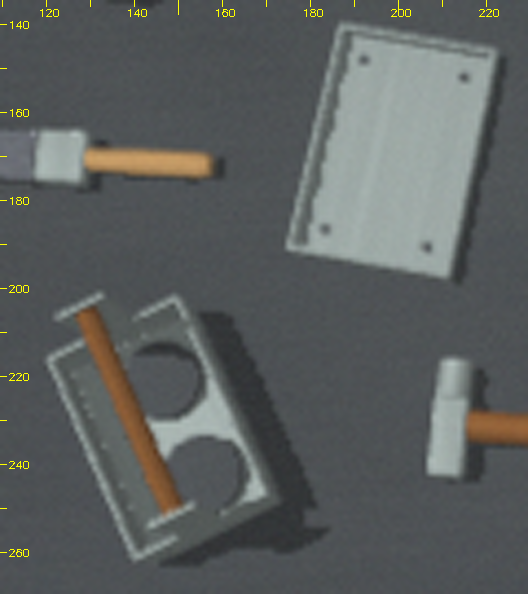

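View pics/tb.png

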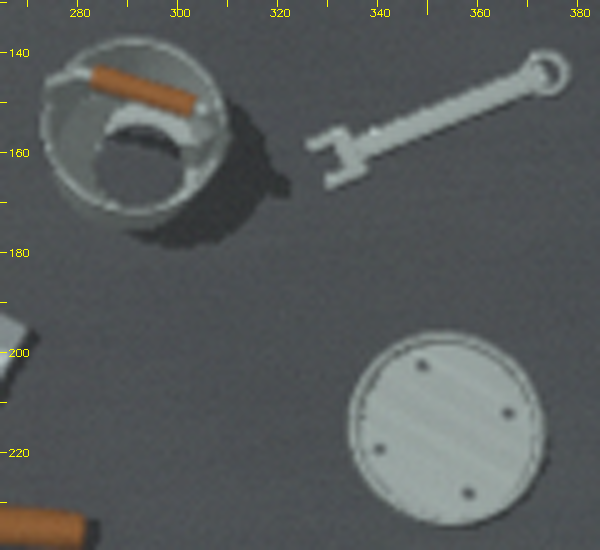

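```bash
cat > h.py <<'E'
import numpy as np
from cell import cams
def ray(n,u,v,c=None):
    c=c or cams.get_calibration(n); f=192/np.tan(np.radians(c["fov_y"]/2))
    M=c["world_to_cam"];R=M[:3,:3]
    return -R.T@M[:3,3], R.T@np.array([(u-c["cx"])/f,-(v-c["cy"])/f,-1])
def at(n,u,v,z,c=None):
    o,d=ray(n,u,v,c); return o+d*(z-o[2])/d[2]
E
python3 - <<'E'
from h import *
np.set_printoptions(precision=4,suppress=True)
P={"bar":(.112,[(129.5,204.5),(148.6,250.9)]),"toterim":(.05,[(120.9,215.6),(150.4,202),(172,247.5),(141.3,261.3)]),
"rect":(.016,[(187.2,139.5),(222.5,145.4),(211.8,197.5),(174.7,191.1)]),"grip":(.13,[(282.7,144.5),(303.5,150.3)]),
"pailrim":(.07,[(291.4,154.8),(272.7,154.8),(310.1,154.8)]),"round":(.016,[(353.8,215.1),(334.1,215.1),(373.5,215.1)])}
for k,(z,p) in P.items():
    q=np.array([at("top",*a,z)[:2] for a in p]); d=np.diff(q,axis=0,append=q[:1])
    print(k,q.tolist() and q.round(4).tolist(),"mean",q.mean(0),"len",np.hypot(*d.T),"ang",np.degrees(np.arctan2(d[:,1],d[:,0])))
for k,z,a in(("pailrim",.07,(223,163)),("round",.016,(294,143)),("rect",.016,(202,262)),("toterim",.05,(272,331)),("grip",.13,(219,148)),("bar",.112,(272,319))): print(k,at("side",*a,z))
E
```

```text
bar [[0.4947, 0.3603], [0.3492, 0.3012]] mean [0.422  0.3308] len [0.1571 0.1571] ang [-157.8924   22.1076]
toterim [[0.4746, 0.4076], [0.5138, 0.3131], [0.3626, 0.2447], [0.3252, 0.341]] mean [0.419  0.3266] len [0.1023 0.1659 0.1033 0.1636] ang [ -67.4875 -155.6548  111.2502   24.0313]
rect [[0.7358, 0.1961], [0.7068, 0.0754], [0.5252, 0.118], [0.5546, 0.2412]] mean [0.6306 0.1577] len [0.1241 0.1866 0.1266 0.1867] ang [-103.4708  166.7813   76.5836  -13.9863]
grip [[0.6542, -0.1212], [0.6312, -0.1844]] mean [ 0.6427 -0.1528] len [0.0672 0.0672] ang [-110.0097   69.9903]
pailrim [[0.6398, -0.1522], [0.6434, -0.0912], [0.6361, -0.2131]] mean [ 0.6398 -0.1522] len [0.061 0.122 0.061] ang [ 86.5444 -93.4556  86.5444]
round [[0.4379, -0.3463], [0.4418, -0.2818], [0.4341, -0.4109]] mean [ 0.4379 -0.3463] len [0.0647 0.1293 0.0646] ang [ 86.5989 -93.4011  86.5989]
pailrim [ 0.6392 -0.1557  0.07  ]
round [ 0.4359 -0.3358  0.016 ]
rect [0.6301 0.1628 0.016 ]
toterim [0.418 0.332 0.05 ]
grip [ 0.6465 -0.1579  0.13  ]
bar [0.4187 0.3298 0.112 ]
```

Sizes match the given dimensions (tote 164×103, tray 186×126, pail rim 122, round tray 129). I'll move above the tote bar, with the fingers across it, and check with the wrist camera.

Call:
{"op": "step_arm", "data": {"steps": [[15,-15,0,0,0,0.035],[15,-15,0,0,0,0.035],[15,-15,0,0,0,0.035],[15,-15,0,0,0,0.035],[15,-15,0,0,0,0.035],[15,-15,0,0,0,0.035],[15,-15,0,0,0,0.035],[15,-15,0,0,0,0.035],[15,-15,0,0,0,0.035],[15,-15,0,0,0,0.035],[15,-15,0,0,0,0.035],[15,-15,0,0,0,0.035],[15,-15,0,0,0,0.035],[15,-15,0,0,0,0.035],[15,-15,0,0,0,0.035],[15,-15,0,0,0,0.035],[15,-15,0,0,0,0.035],[23,-24,0,0,0,0.035],[0,0,0,0,0,0],[0,0,0,0,0,0]], "gripper": 1, "force": 60}}

```text
clock: 1.77
position: [0.4223, 0.3274, 0.1988]
ee_rot: [0.616, -3.08, 0.001]
force: [-0.4, -0.4, -0.4]
width: 1.004
gripper_force: 0.0
```

```bash
cat >> h.py <<'E'
from scipy.spatial.transform import Rotation as Ro
from cell import observe
def st():
    s=observe();R=Ro.from_rotvec(s["ee_rot"]).as_matrix()
    print("t",round(s["clock"],2),"tcp",(s["position"]*1e3).round(1),"yaw_y",np.degrees(np.arctan2(R[1,1],R[0,1])).round(1),"z",R[:,2].round(3),"w",round(s["width"],3),"gf",round(s["gripper_force"],1),"F",s["force"].round(1),"j7",round(s["joints"][6],2))
def proj(n,p,c=None):
    c=c or cams.get_calibration(n);f=192/np.tan(np.radians(c["fov_y"]/2));q=c["world_to_cam"]@np.r_[p,1]
    return c["cx"]+f*q[0]/-q[2],c["cy"]+f*q[1]/q[2]
E
python3 - <<'E'
from h import *
import cv2
st();c=cams.get_calibration("wrist");im=cams.get_image("wrist")
im=np.ascontiguousarray(im[...,::-1])
a=np.radians(22.8);d=np.array([np.cos(a),np.sin(a),0])
for p,col in(([.421,.329,.112]+.08*d,(0,255,0)),([.421,.329,.112]-.08*d,(0,255,0)),([.421,.329,.112],(0,0,255))):
    u=proj("wrist",p,c);print(u);cv2.circle(im,tuple(int(round(x)) for x in u),3,col,1)
cv2.imwrite("pics/w1.png",im)
E
```

```text
t 1.77 tcp [422.3 327.4 198.8] yaw_y 112.6 z [-0.    -0.001 -1.   ] w 1.004 gf 0.0 F [-0.4 -0.4 -0.4] j7 1.22
(np.float64(257.6687585626596), np.float64(255.5470125214307))
(np.float64(257.53484772742235), np.float64(104.63150592747512))
(np.float64(257.60673256328613), np.float64(185.64463979063632))
```

View pics/w1.png

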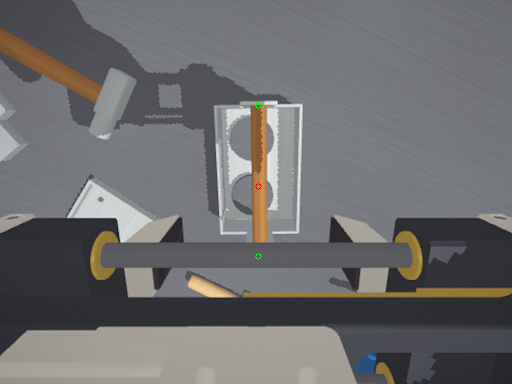

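The wrist picture shows the bar running vertically at u≈259, with the model points on it: end at (258,105), centre at (258,186). Both discs lie inside the tote. Now I'll descend, close on the bar and lift.

Call:
{"op": "step_arm", "data": {"steps": [[-1,1,-12,0,0,0],[0,0,-15,0,0,0],[0,0,-15,0,0,0],[0,0,-15,0,0,0],[0,0,-15,0,0,0],[0,0,-15,0,0,0],[0,0,-12,0,0,0],[0,0,-7,0,0,0],[0,0,0,0,0,0],[0,0,0,0,0,0]]}}

```text
clock: 2.65
position: [0.4194, 0.331, 0.0931]
ee_rot: [0.624, -3.078, -0.0]
force: [-0.1, 0.7, -0.5]
width: 1.0
gripper_force: 0.0
```

Call:
{"op": "step_arm", "data": {"steps": [[0,0,0,0,0,0],[0,0,0,0,0,0],[0,0,0,0,0,0],[0,0,0,0,0,0],[0,0,0,0,0,0],[0,0,0,0,0,0],[0,0,0,0,0,0],[0,0,0,0,0,0],[0,0,0,0,0,0],[0,0,0,0,0,0],[0,0,0,0,0,0],[0,0,0,0,0,0]], "gripper": 0, "force": 60}}

```text
clock: 3.65
position: [0.42, 0.3304, 0.093]
ee_rot: [0.623, -3.079, -0.0]
force: [0.1, -0.2, -0.9]
width: 0.179
gripper_force: 0.0
```

Call:
{"op": "step_arm", "data": {"steps": [[0,0,3,0,0,0],[0,0,5,0,0,0],[0,0,8,0,0,0],[0,0,10,0,0,0],[0,0,10,0,0,0],[0,0,10,0,0,0],[0,0,10,0,0,0],[0,0,7,0,0,0],[0,0,4,0,0,0],[0,0,2,0,0,0],[0,0,0,0,0,0],[0,0,0,0,0,0]]}}

```text
clock: 4.65
position: [0.4198, 0.3303, 0.1618]
ee_rot: [0.623, -3.079, 0.0]
force: [0.0, 0.1, -0.4]
width: 0.006
gripper_force: 0.0
```

Run:
```python
from h import *
import cv2
st();cv2.imwrite("pics/s2.png",cams.get_image("side")[...,::-1])
```

```text
t 4.65 tcp [419.8 330.3 161.8] yaw_y 112.9 z [-0. -0. -1.] w 0.006 gf 0.0 F [ 0.   0.1 -0.4] j7 1.22
```

View pics/s2.png

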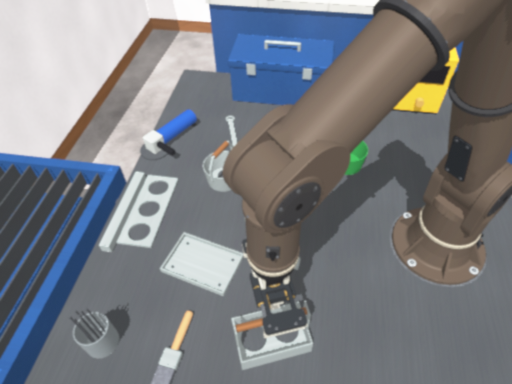

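The side view shows the tote still standing at (272,333), untouched. The fingers are slow: I lifted before they had gripped. I'll reopen, go down again and wait until there is grip force.

Call:
{"op": "step_arm", "data": {"steps": [[0,0,0,0,0,0],[0,0,0,0,0,0],[0,0,0,0,0,0],[0,0,0,0,0,0],[0,0,0,0,0,0],[0,0,0,0,0,0],[0,0,0,0,0,0],[0,0,0,0,0,0],[0,0,-10,0,0,0],[0,0,-14,0,0,0],[0,0,-15,0,0,0],[0,0,-15,0,0,0],[0,0,-10,0,0,0],[0,0,-5,0,0,0],[0,0,0,0,0,0]], "gripper": 0.6}}

```text
clock: 5.95
position: [0.4194, 0.3299, 0.0918]
ee_rot: [0.622, -3.077, 0.002]
force: [-0.5, -0.3, -0.1]
width: 0.603
gripper_force: 0.0
```

Call:
{"op": "step_arm", "data": {"steps": [[0,0,0,0,0,0],[0,0,0,0,0,0],[0,0,0,0,0,0],[0,0,0,0,0,0],[0,0,0,0,0,0],[0,0,0,0,0,0],[0,0,0,0,0,0],[0,0,0,0,0,0],[0,0,0,0,0,0],[0,0,0,0,0,0],[0,0,0,0,0,0],[0,0,0,0,0,0],[0,0,0,0,0,0],[0,0,0,0,0,0]], "gripper": 0, "force": 60}}

```text
clock: 7.12
position: [0.42, 0.3304, 0.093]
ee_rot: [0.623, -3.079, -0.0]
force: [-1.1, 0.0, 0.0]
width: 0.007
gripper_force: 0.0
```

The fingers closed fully with nothing between them, so I need to look.

Run:
```python
from h import *
import cv2
st()
s=cams.get_image("side")[...,::-1][230:384,170:370];w=cams.get_image("wrist")[...,::-1]
print("tcp in side",proj("side",observe()["position"]))
t=cams.get_image("top")[...,::-1][180:290,90:230]
a=cv2.resize(s,(400,300),interpolation=2);b=cv2.resize(w,(400,300));c=cv2.resize(t,(400,300),interpolation=2)
cv2.imwrite("pics/s3.png",np.vstack([np.hstack([a,b]),np.hstack([c,c*0])]))
```

```text
t 7.12 tcp [420.  330.4  93. ] yaw_y 112.9 z [-0.  0. -1.] w 0.007 gf 0.0 F [-1.1  0.   0. ] j7 1.22
tcp in side (np.float64(271.31632587232826), np.float64(322.67700774786533))
```

View pics/s3.png

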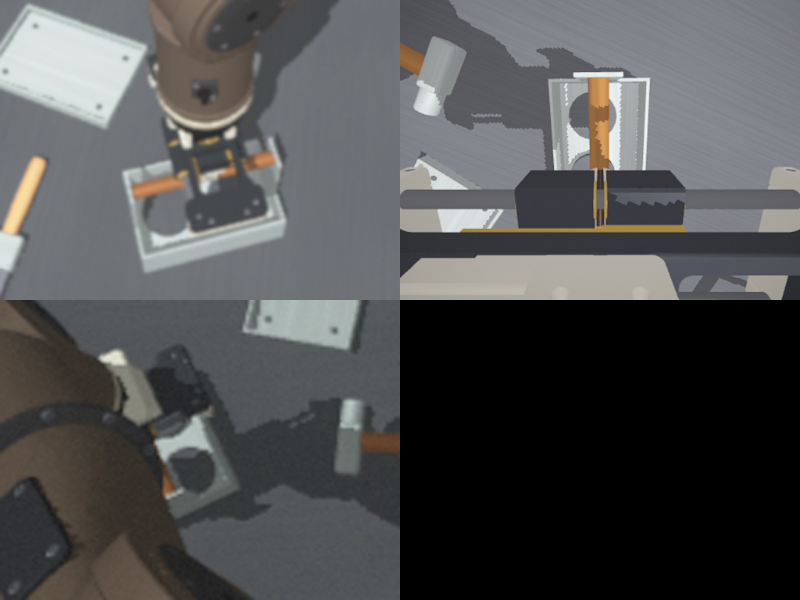

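The composite shows the hand at the bar, symmetric about it, but I can't tell whether the bar is between the pads. An enlarged look will settle it.

Run:
```python
from h import *
import cv2
s=cams.get_image("side")[...,::-1][285:375,225:325];w=cams.get_image("wrist")[...,::-1][190:320,190:320]
for dz in(0,.019): 
  p=observe()["position"]+[0,0,dz];print(dz,proj("side",p),proj("wrist",p))
print(proj("side",[.421,.33,.112]),proj("wrist",[.421,.33,.112]))
cv2.imwrite("pics/s4.png",np.hstack([cv2.resize(s,(420,378),interpolation=2),cv2.resize(w,(378,378),interpolation=2)]))
```

```text
0 (np.float64(271.3160162446202), np.float64(322.6799052245268)) (np.float64(255.42603932055866), np.float64(215.93220582348104))
0.019 (np.float64(271.36821684972256), np.float64(319.1833690793552)) (np.float64(255.3520040005489), np.float64(226.15341631441487))
(np.float64(270.94136282116534), np.float64(318.9225779049787)) (np.float64(254.12201133262604), np.float64(227.15711754839324))
```

View pics/s4.png

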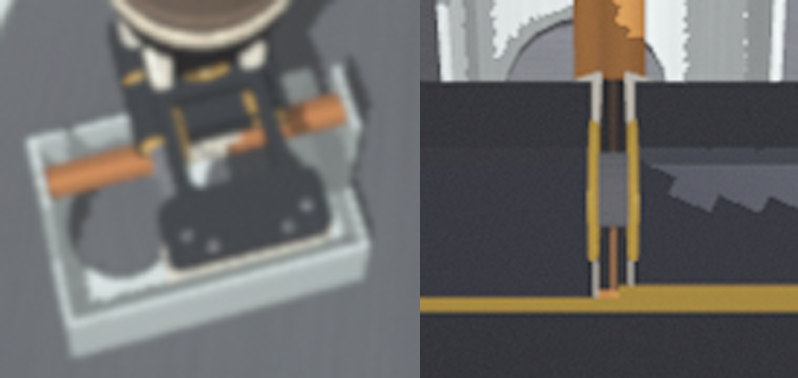

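The fingers are shut at the bar's location, but I can't see the bar clamped. A small upward test will show whether they carry load.

Call:
{"op": "step_arm", "data": {"steps": [[0,0,2,0,0,0],[0,0,2,0,0,0],[0,0,2,0,0,0],[0,0,2,0,0,0],[0,0,2,0,0,0],[0,0,0,0,0,0],[0,0,0,0,0,0]]}}

```text
clock: 7.95
position: [0.4201, 0.3305, 0.1032]
ee_rot: [-0.623, 3.079, 0.0]
force: [-0.0, 0.4, 0.2]
width: 0.003
gripper_force: 0.0
```

Run:
```python
from h import *
c=cams.get_calibration("wrist");M=c["world_to_cam"].copy();p=observe()["position"]
sh=np.array([.4223,.3274,.1988])-p
M[:3,3]-=M[:3,:3]@sh; c=dict(c,world_to_cam=M)
print("cam pos rel tcp",(-M[:3,:3].T@M[:3,3])-[.4223,.3274,.1988],"axis",-M[2,:3])
a=np.radians(22.8);d=np.array([np.cos(a),np.sin(a),0]);e=np.array([-d[1],d[0],0])
for i in(-1,1):
  for j in(-1,1): print(i,j,np.round(proj("wrist",np.array([.42,.329,.05])+i*.082*d+j*.052*e,c),1))
```

```text
cam pos rel tcp [-0.06478701 -0.02681533  0.18591822] axis [ 0.23941018  0.10061269 -0.96569139]
-1 -1 [213.5 104. ]
-1 1 [302.1 104.2]
1 -1 [218.3 233.1]
1 1 [296.5 233.2]
```

The camera geometry says the visible fingertips sit about 27 mm higher than the reported TCP: they show at v≈217 against 203 expected, and the opening spans 147 px against about 129. So they closed just above the bar. I'll open, go about 27 mm deeper while watching the force, and close.

Call:
{"op": "step_arm", "data": {"steps": [[0,0,5,0,0,0],[0,0,5,0,0,0],[0,0,0,0,0,0],[0,0,0,0,0,0],[0,0,0,0,0,0],[0,0,0,0,0,0],[0,0,0,0,0,0],[0,0,0,0,0,0],[0,0,0,0,0,0],[0,0,-7,0,0,0],[0,0,-7,0,0,0],[0,0,-6,0,0,0],[0,0,0,0,0,0]], "gripper": 0.7}}

```text
clock: 9.03
position: [0.4191, 0.3297, 0.0913]
ee_rot: [0.622, -3.077, 0.002]
force: [-0.2, -0.8, 0.5]
width: 0.696
gripper_force: 0.0
```

Call:
{"op": "step_arm", "data": {"steps": [[0,0,-4,0,0,0],[0,0,-4,0,0,0],[0,0,-4,0,0,0],[0,0,-4,0,0,0],[0,0,-4,0,0,0],[0,0,-3,0,0,0],[0,0,0,0,0,0]]}}

```text
clock: 9.62
position: [0.4197, 0.3302, 0.0693]
ee_rot: [0.623, -3.078, 0.001]
force: [0.4, 0.2, 0.6]
width: 0.7
gripper_force: 0.0
```

Call:
{"op": "step_arm", "data": {"steps": [[0,0,-2,0,0,0],[0,0,-2,0,0,0],[0,0,-2,0,0,0],[0,0,-2,0,0,0],[0,0,0,0,0,0]]}}

```text
clock: 10.03
position: [0.4198, 0.3303, 0.0617]
ee_rot: [0.623, -3.079, 0.0]
force: [0.1, 0.1, 0.4]
width: 0.697
gripper_force: 0.0
```

Call:
{"op": "step_arm", "data": {"steps": [[0,0,0,0,0,0],[0,0,0,0,0,0],[0,0,0,0,0,0],[0,0,0,0,0,0],[0,0,0,0,0,0],[0,0,0,0,0,0],[0,0,0,0,0,0],[0,0,0,0,0,0],[0,0,0,0,0,0],[0,0,0,0,0,0],[0,0,0,0,0,0],[0,0,0,0,0,0]], "gripper": 0, "force": 60}}

```text
clock: 11.03
position: [0.4201, 0.33, 0.0619]
ee_rot: [0.622, -3.079, 0.001]
force: [2.1, -2.5, -1.0]
width: 0.158
gripper_force: 60.0
```

Gripped at 60 N. Lift.

Call:
{"op": "step_arm", "data": {"steps": [[0,0,1,0,0,0],[0,0,2,0,0,0],[0,0,4,0,0,0],[0,0,6,0,0,0],[0,0,8,0,0,0],[0,0,8,0,0,0],[0,0,8,0,0,0],[0,0,8,0,0,0],[0,0,6,0,0,0],[0,0,5,0,0,0],[0,0,3,0,0,0],[0,0,1,0,0,0],[0,0,0,0,0,0],[0,0,0,0,0,0]]}}

```text
clock: 12.2
position: [0.4198, 0.3302, 0.1217]
ee_rot: [0.623, -3.079, 0.0]
force: [1.2, -0.4, -7.2]
width: 0.159
gripper_force: 60.0
```

Call:
{"op": "step_arm", "data": {"steps": [[4,-3,0,0,0,-0.01],[8,-7,0,0,0,-0.02],[11,-9,0,0,0,-0.035],[12,-10,0,0,0,-0.036],[12,-10,0,0,0,-0.036],[12,-10,0,0,0,-0.036],[12,-10,0,0,0,-0.036],[12,-10,0,0,0,-0.036],[12,-10,0,0,0,-0.036],[12,-10,0,0,0,-0.036],[12,-10,0,0,0,-0.036],[12,-10,0,0,0,-0.036],[12,-10,0,0,0,-0.036],[12,-10,0,0,0,-0.036],[12,-10,0,0,0,-0.036],[12,-10,0,0,0,-0.036],[11,-9,0,0,0,-0.036],[9,-7,0,0,0,-0.03],[8,-5,0,0,0,-0.026],[4,-3,0,0,0,-0.01]]}}

```text
clock: 13.87
position: [0.6323, 0.1564, 0.122]
ee_rot: [0.375, 3.119, -0.0]
force: [0.7, 0.4, -6.2]
width: 0.16
gripper_force: 60.0
```

Call:
{"op": "step_arm", "data": {"steps": [[0,0,0,0,0,0],[0,0,0,0,0,0],[0,0,0,0,0,0],[0,0,0,0,0,0]]}}

```text
clock: 14.2
position: [0.6303, 0.1584, 0.122]
ee_rot: [-0.367, -3.119, -0.001]
force: [-1.2, 0.7, -5.4]
width: 0.158
gripper_force: 60.0
```

Run:
```python
from h import *
import cv2
st();s=cams.get_image("side")[...,::-1][180:310,130:290]
w=cams.get_image("wrist")[...,::-1]
cv2.imwrite("pics/s5.png",np.vstack([np.hstack([cv2.resize(s,None,fx=2.5,fy=2.5,interpolation=2),cv2.resize(w[60:320,110:430],(400,325),interpolation=2)])]))
c=cams.get_calibration("wrist")
a=np.radians(-13.5);d=np.array([np.cos(a),np.sin(a),0]);e=np.array([-d[1],d[0],0])
for i in(-1,1):
  for j in(-1,1):
    p=np.array([.6306,.1577,.016])+i*.093*d+j*.063*e; print(i,j,"side",np.round(proj("side",p),1),"wrist",np.round(proj("wrist",p,c),1))
    p=np.array([*observe()["position"][:2],.11])+i*.082*d+j*.052*e; print("  tote rim",i,j,"side",np.round(proj("side",p),1),"wrist",np.round(proj("wrist",p,c),1))
```

```text
t 14.2 tcp [630.3 158.4 122. ] yaw_y 76.6 z [-0.001  0.001 -1.   ] w 0.158 gf 60.0 F [-1.2  0.7 -5.4] j7 1.13
-1 -1 side [243.6 252.7] wrist [193.6  92.7]
  tote rim -1 -1 side [236.1 235.2] wrist [180.8  98.2]
-1 1 side [223.2 292.6] wrist [317.8  92.9]
  tote rim -1 1 side [217.6 269.1] wrist [331.3  98.4]
1 -1 side [183.7 231.5] wrist [202.6 257.8]
  tote rim 1 -1 side [179.4 215.7] wrist [194.4 301.8]
1 1 side [159.8 268.1] wrist [308.4 258. ]
  tote rim 1 1 side [158.1 247. ] wrist [317.1 302. ]
```

View pics/s5.png

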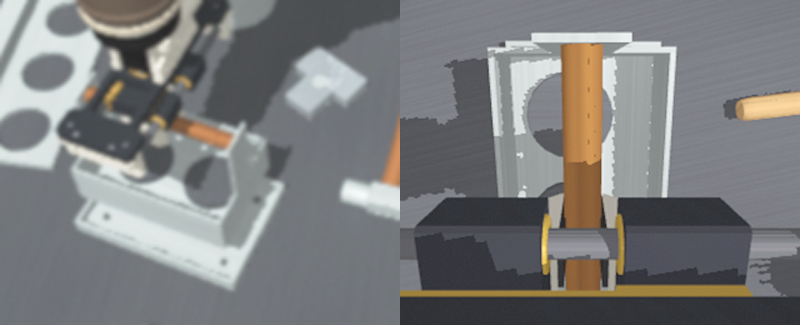

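The side view puts the tray corners at (224,296), (243,254) and (160,269), in agreement with the prediction. The wrist view puts the tote rim at (180,98) and (331,98), within 0.5 px of prediction. Lower gently.

Call:
{"op": "step_arm", "data": {"steps": [[0,-0.5,-3,0,0,0],[0,0,-6,0,0,0],[0,0,-7,0,0,0],[0,0,-7,0,0,0],[0,0,-7,0,0,0],[0,0,-6,0,0,0],[0,0,-5,0,0,0],[0,0,-4,0,0,0],[0,0,-3,0,0,0],[0,0,-2,0,0,0],[0,0,-2,0,0,0],[0,0,-1,0,0,0],[0,0,-1,0,0,0],[0,0,0,0,0,0],[0,0,0,0,0,0]]}}

```text
clock: 15.55
position: [0.6311, 0.157, 0.0682]
ee_rot: [0.37, 3.12, 0.0]
force: [0.0, 0.5, -6.6]
width: 0.156
gripper_force: 60.0
```

Call:
{"op": "step_arm", "data": {"steps": [[0,0,-1,0,0,0],[0,0,-1,0,0,0],[0,0,0,0,0,0],[0,0,0,0,0,0]]}}

```text
clock: 15.88
position: [0.631, 0.1569, 0.066]
ee_rot: [0.37, 3.12, 0.0]
force: [-0.3, 0.4, -6.3]
width: 0.158
gripper_force: 60.0
```

Call:
{"op": "step_arm", "data": {"steps": [[0,0,-1,0,0,0],[0,0,0,0,0,0],[0,0,0,0,0,0]]}}

```text
clock: 16.13
position: [0.631, 0.1569, 0.0659]
ee_rot: [0.37, 3.119, 0.0]
force: [-5.4, -2.0, 5.3]
width: 0.159
gripper_force: 60.0
```

Contact at exactly the tray-floor height. Release and rise.

Call:
{"op": "step_arm", "data": {"steps": [[0,0,0,0,0,0],[0,0,0,0,0,0],[0,0,0,0,0,0],[0,0,0,0,0,0],[0,0,0,0,0,0],[0,0,0,0,0,0],[0,0,0,0,0,0],[0,0,0,0,0,0],[0,0,6,0,0,0],[0,0,10,0,0,0],[0,0,15,0,0,0],[0,0,20,0,0,0],[0,0,20,0,0,0],[0,0,20,0,0,0],[0,0,20,0,0,0],[0,0,10,0,0,0],[0,0,0,0,0,0]], "gripper": 0.7}}

```text
clock: 17.55
position: [0.6327, 0.1572, 0.1894]
ee_rot: [0.369, 3.115, 0.004]
force: [0.1, 0.1, 0.4]
width: 0.7
gripper_force: 0.0
```

Call:
{"op": "step_arm", "data": {"steps": [[0,-10,0,0,0,-0.06],[0,-15,0,0,0,-0.085],[0,-15,0,0,0,-0.085],[1,-15,0,0,0,-0.085],[1,-15,0,0,0,-0.085],[1,-15,0,0,0,-0.085],[1,-15,0,0,0,-0.085],[1,-15,0,0,0,-0.085],[1,-15,0,0,0,-0.085],[1,-15,0,0,0,-0.085],[1,-15,0,0,0,-0.085],[1,-15,0,0,0,-0.085],[1,-15,0,0,0,-0.085],[0,-15,0,0,0,-0.085],[0,-15,0,0,0,-0.085],[0,-15,0,0,0,-0.085],[0,-15,0,0,0,-0.085],[0,-15,0,0,0,-0.085],[0,-15,0,0,0,-0.085],[0,-15,0,0,0,-0.085]], "gripper": 1}}

```text
clock: 19.22
position: [0.6404, -0.1386, 0.1849]
ee_rot: [-2.568, -1.807, 0.002]
force: [-0.4, 0.1, 0.0]
width: 1.003
gripper_force: 0.0
```

Call:
{"op": "step_arm", "data": {"steps": [[0,-13,0,0,0,-0.01],[0,0,0,0,0,0],[0,0,0,0,0,0],[0,0,0,0,0,0],[0,0,0,0,0,0]]}}

```text
clock: 19.63
position: [0.6412, -0.1496, 0.1858]
ee_rot: [-2.571, -1.804, -0.001]
force: [-1.7, 0.1, -0.1]
width: 1.0
gripper_force: 0.0
```

Run:
```python
from h import *
import cv2
st();c=cams.get_calibration("wrist");im=np.ascontiguousarray(cams.get_image("wrist")[...,::-1])
a=np.radians(70);d=np.array([np.cos(a),np.sin(a),0]);o=np.array([.641,-.1525,.13])
for k in(-.033,0,.033):
    u=proj("wrist",o+k*d,c);print(np.round(u,1))
# wooden grip: orange segmentation near prediction
hsv=cv2.cvtColor(im,cv2.COLOR_BGR2HSV);m=((hsv[...,0]<20)&(hsv[...,1]>120)&(hsv[...,2]>60)).astype(np.uint8)
n,l,s,ce=cv2.connectedComponentsWithStats(m)
for i in range(1,n):
    if s[i,4]>150: print(s[i],ce[i].round(1),cv2.minAreaRect(np.argwhere(l==i)[:,::-1].astype(np.float32)))
cv2.imwrite("pics/w6.png",im)
t=np.ascontiguousarray(cams.get_image("top")[...,::-1]);cv2.imwrite("pics/top6.png",t)
```

```text
t 19.63 tcp [ 641.2 -149.6  185.8] yaw_y -19.9 z [-0.     0.001 -1.   ] w 1.0 gf 0.0 F [-1.7  0.1 -0.1] j7 0.14
[257.3 230. ]
[257.4 196.9]
[257.5 161.6]
[   0   30   79  174 3985] [ 36.  119.2] ((34.46702194213867, 116.65340423583984), (186.4578857421875, 23.782278060913086), 66.91486358642578)
[ 249  162   20   72 1151] [258.1 197.4] ((258.328369140625, 197.47686767578125), (17.02436637878418, 71.4403076171875), 1.9749338626861572)
```

The grip shows at (258,162)–(258,234), within a pixel or two of prediction. Descend, grip and lift.

Call:
{"op": "step_arm", "data": {"steps": [[0,-3,-8,0,0,0],[0,0,-12,0,0,0],[0,0,-15,0,0,0],[0,0,-15,0,0,0],[0,0,-15,0,0,0],[0,0,-12,0,0,0],[0,0,-10,0,0,0],[0,0,-8,0,0,0],[0,0,-6,0,0,0],[0,0,-4,0,0,0],[0,0,0,0,0,0],[0,0,0,0,0,0]]}}

```text
clock: 20.73
position: [0.6412, -0.1542, 0.0813]
ee_rot: [2.574, 1.8, 0.0]
force: [0.7, -0.8, -0.1]
width: 0.998
gripper_force: 0.0
```

Call:
{"op": "step_arm", "data": {"steps": [[0,0,0,0,0,0],[0,0,0,0,0,0],[0,0,0,0,0,0],[0,0,0,0,0,0],[0,0,0,0,0,0],[0,0,0,0,0,0],[0,0,0,0,0,0],[0,0,0,0,0,0],[0,0,0,0,0,0],[0,0,0,0,0,0],[0,0,0,0,0,0],[0,0,0,0,0,0],[0,0,0,0,0,0],[0,0,0,0,0,0],[0,0,0,0,0,0],[0,0,0,0,0,0]], "gripper": 0, "force": 60}}

```text
clock: 22.07
position: [0.6412, -0.1539, 0.081]
ee_rot: [2.574, 1.801, 0.0]
force: [2.1, 0.9, -1.2]
width: 0.161
gripper_force: 59.9
```

Call:
{"op": "step_arm", "data": {"steps": [[0,0,1,0,0,0],[0,0,2,0,0,0],[0,0,4,0,0,0],[0,0,6,0,0,0],[0,0,8,0,0,0],[0,0,8,0,0,0],[0,0,8,0,0,0],[0,0,8,0,0,0],[0,0,7,0,0,0],[0,0,5,0,0,0],[0,0,3,0,0,0],[0,0,1,0,0,0],[0,0,0,0,0,0]]}}

```text
clock: 23.15
position: [0.641, -0.154, 0.1421]
ee_rot: [2.574, 1.801, 0.0]
force: [-0.5, 0.4, -5.9]
width: 0.156
gripper_force: 59.9
```

Call:
{"op": "step_arm", "data": {"steps": [[-3,-3,0,0,0,0],[-7,-7,0,0,0,0],[-11,-10,0,0,0,0],[-12,-11,0,0,0,0],[-12,-11,0,0,0,0],[-12,-11,0,0,0,0],[-12,-12,0,0,0,0],[-12,-12,0,0,0,0],[-12,-12,0,0,0,0],[-12,-12,0,0,0,0],[-12,-12,0,0,0,0],[-12,-12,0,0,0,0],[-12,-12,0,0,0,0],[-12,-11,0,0,0,0],[-12,-11,0,0,0,0],[-12,-11,0,0,0,0],[-10,-10,0,0,0,0],[-8,-7,0,0,0,0],[-5,-4,0,0,0,0],[-3,-2,0,0,0,0]]}}

```text
clock: 24.82
position: [0.4371, -0.3479, 0.1422]
ee_rot: [2.575, 1.799, 0.0]
force: [1.0, 0.3, -5.4]
width: 0.159
gripper_force: 59.9
```

Call:
{"op": "step_arm", "data": {"steps": [[0,0,0,0,0,0],[0,0,0,0,0,0],[0,0,0,0,0,0],[0,0,0,0,0,0]]}}

```text
clock: 25.15
position: [0.4387, -0.3464, 0.1419]
ee_rot: [-2.573, -1.802, -0.0]
force: [0.3, 0.3, -5.0]
width: 0.156
gripper_force: 59.9
```

Run:
```python
from h import *
import cv2
st();p0=observe()["position"]
im=np.ascontiguousarray(cams.get_image("side")[...,::-1]);o=im[60:190,225:385]
f=3
o=cv2.resize(o,None,fx=f,fy=f,interpolation=2)
def ring(n,c,r,z,col,ox,oy,o,f):
    pts=[proj(n,[c[0]+r*np.cos(t),c[1]+r*np.sin(t),z]) for t in np.linspace(0,6.283,40)]
    cv2.polylines(o,[np.round((np.array(pts)-[ox,oy]+.5)*f).astype(np.int32)],True,col,1)
ring("side",(.4379,-.3463),.064,.016,(0,0,255),225,60,o,f)
ring("side",(p0[0]-.0002,p0[1]+.0014),.060,p0[2]-.081+.07,(0,255,0),225,60,o,f)
cv2.imwrite("pics/s7.png",o)
```

```text
t 25.15 tcp [ 438.7 -346.4  141.9] yaw_y -20.0 z [ 0.  0. -1.] w 0.156 gf 59.9 F [ 0.3  0.3 -5. ] j7 0.58
```

View pics/s7.png

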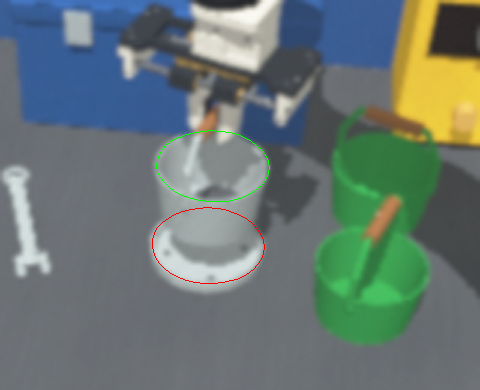

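The green ring (pail rim) fits. The red ring (tray) is close, but I'll check the tray's centre numerically from the first two pictures.

Run:
```python
from h import *
import cv2
from scipy.optimize import minimize
for n,box in(("side",(270,120,320,165)),("top",(325,190,385,242))):
    g=cv2.cvtColor(cv2.imread(f"pics/{n}0.png"),cv2.COLOR_BGR2GRAY);x0,y0,x1,y1=box
    m=np.zeros_like(g);m[y0:y1,x0:x1]=(g[y0:y1,x0:x1]>115);N,l,s,ce=cv2.connectedComponentsWithStats(m);i=1+s[1:,4].argmax()
    obs=(l==i)
    k=cv2.morphologyEx(obs.astype(np.uint8),cv2.MORPH_CLOSE,np.ones((5,5)));M=k.sum();yy,xx=np.nonzero(k)
    def sil(c):
        P=np.array([proj(n,[c[0]+.064*np.cos(t),c[1]+.064*np.sin(t),z]) for z in(0,.016) for t in np.linspace(0,6.283,60)],np.float32)
        h=cv2.convexHull(P);mo=cv2.moments(h);return np.array([mo["m10"]/mo["m00"],mo["m01"]/mo["m00"]]),mo["m00"]
    r=minimize(lambda c:((sil(c)[0]-[xx.mean(),yy.mean()])**2).sum(),[.438,-.346],method="Nelder-Mead",options=dict(xatol=1e-5,fatol=1e-6))
    print(n,"area",M,sil(r.x)[1],"centroid",xx.mean(),yy.mean(),"tray",r.x.round(4))
```

```text
Traceback (most recent call last):
  File "h.py", line 15, in proj
    c=c or cams.get_calibration(n);f=192/np.tan(np.radians(c["fov_y"]/2));q=c["world_to_cam"]@np.r_[p,1]
           ~~~~~~~~~~~~~~~~~~~~^^^
ValueError: time passes only in moves, steps and waits
```

Run:
```python
from h import *
import cv2
from scipy.optimize import minimize
for n,box in(("side",(270,120,320,165)),("top",(325,190,385,242))):
    C=cams.get_calibration(n)
    g=cv2.cvtColor(cv2.imread(f"pics/{n}0.png"),cv2.COLOR_BGR2GRAY);x0,y0,x1,y1=box
    m=np.zeros_like(g);m[y0:y1,x0:x1]=(g[y0:y1,x0:x1]>115);N,l,s,ce=cv2.connectedComponentsWithStats(m);i=1+s[1:,4].argmax()
    k=cv2.morphologyEx((l==i).astype(np.uint8),cv2.MORPH_CLOSE,np.ones((5,5)));M=k.sum();yy,xx=np.nonzero(k)
    def sil(c):
        P=np.array([proj(n,[c[0]+.064*np.cos(t),c[1]+.064*np.sin(t),z],C) for z in(0,.016) for t in np.linspace(0,6.283,60)],np.float32)
        mo=cv2.moments(cv2.convexHull(P));return np.array([mo["m10"]/mo["m00"],mo["m01"]/mo["m00"]]),mo["m00"]
    r=minimize(lambda c:((sil(c)[0]-[xx.mean(),yy.mean()])**2).sum(),[.438,-.346],method="Nelder-Mead",options=dict(xatol=1e-5,fatol=1e-6))
    print(n,"area",M,sil(r.x)[1],"centroid",xx.mean(),yy.mean(),"tray",r.x.round(4))
```

```text
side area 985 861.5968176559545 centroid 293.33908629441623 142.4203045685279 tray [ 0.4393 -0.3488]
top area 1170 1213.5664041999262 centroid 353.77521367521365 215.2059829059829 tray [ 0.4394 -0.3479]
```

Call:
{"op": "step_arm", "data": {"steps": [[0,-2,-3,0,0,0],[0,0,-6,0,0,0],[0,0,-7,0,0,0],[0,0,-7,0,0,0],[0,0,-7,0,0,0],[0,0,-6,0,0,0],[0,0,-5,0,0,0],[0,0,-4,0,0,0],[0,0,-3,0,0,0],[0,0,-2,0,0,0],[0,0,-2,0,0,0],[0,0,-1,0,0,0],[0,0,-1,0,0,0],[0,0,-1,0,0,0],[0,0,0,0,0,0],[0,0,0,0,0,0]]}}

```text
clock: 26.53
position: [0.438, -0.3491, 0.0871]
ee_rot: [2.574, 1.801, 0.0]
force: [0.6, 0.4, -5.3]
width: 0.16
gripper_force: 59.9
```

Call:
{"op": "step_arm", "data": {"steps": [[0,0,-1,0,0,0],[0,0,-1,0,0,0],[0,0,0,0,0,0],[0,0,0,0,0,0]]}}

```text
clock: 26.87
position: [0.438, -0.349, 0.085]
ee_rot: [2.574, 1.801, 0.0]
force: [0.3, 0.1, -4.8]
width: 0.157
gripper_force: 59.9
```

Call:
{"op": "step_arm", "data": {"steps": [[0,0,-1,0,0,0],[0,0,0,0,0,0],[0,0,0,0,0,0]]}}

```text
clock: 27.12
position: [0.4382, -0.349, 0.0849]
ee_rot: [2.574, 1.801, 0.002]
force: [-2.2, 3.6, 6.0]
width: 0.155
gripper_force: 59.9
```

Contact at floor height. Release and rise clear.

Call:
{"op": "step_arm", "data": {"steps": [[0,0,0,0,0,0],[0,0,0,0,0,0],[0,0,0,0,0,0],[0,0,0,0,0,0],[0,0,0,0,0,0],[0,0,0,0,0,0],[0,0,0,0,0,0],[0,0,0,0,0,0],[0,0,6,0,0,0],[0,0,12,0,0,0],[0,0,18,0,0,0],[0,0,20,0,0,0],[0,0,20,0,0,0],[0,0,20,0,0,0],[0,0,20,0,0,0],[0,0,10,0,0,0],[0,0,0,0,0,0]], "gripper": 0.7}}

```text
clock: 28.53
position: [0.439, -0.3502, 0.2129]
ee_rot: [2.571, 1.798, 0.003]
force: [0.1, 0.5, 0.2]
width: 0.701
gripper_force: 0.0
```

Call:
{"op": "step_arm", "data": {"steps": [[0,15,10,0,0,0],[0,25,10,0,0,0],[0,25,0,0,0,0],[0,25,0,0,0,0],[0,25,0,0,0,0],[0,25,0,0,0,0],[0,25,0,0,0,0],[0,15,0,0,0,0],[0,0,0,0,0,0],[0,0,0,0,0,0],[0,0,0,0,0,0]]}}

```text
clock: 29.45
position: [0.4377, -0.1698, 0.2298]
ee_rot: [2.575, 1.8, -0.001]
force: [-0.4, -0.6, -0.5]
width: 0.701
gripper_force: 0.0
```

Run:
```python
from h import *
import cv2
st()
t=cams.get_image("top")[...,::-1];s=cams.get_image("side")[...,::-1]
r=lambda a:cv2.resize(a,(400,300),interpolation=2)
cv2.imwrite("pics/fin.png",np.vstack([np.hstack([r(t[120:225,150:290]),r(t[170:260,310:430])]),np.hstack([r(s[190:310,130:290]),r(s[90:180,240:360])])]))
```

```text
t 29.45 tcp [ 437.7 -169.8  229.8] yaw_y -20.1 z [-0. -0. -1.] w 0.701 gf 0.0 F [-0.4 -0.6 -0.5] j7 0.06
```

View pics/fin.png

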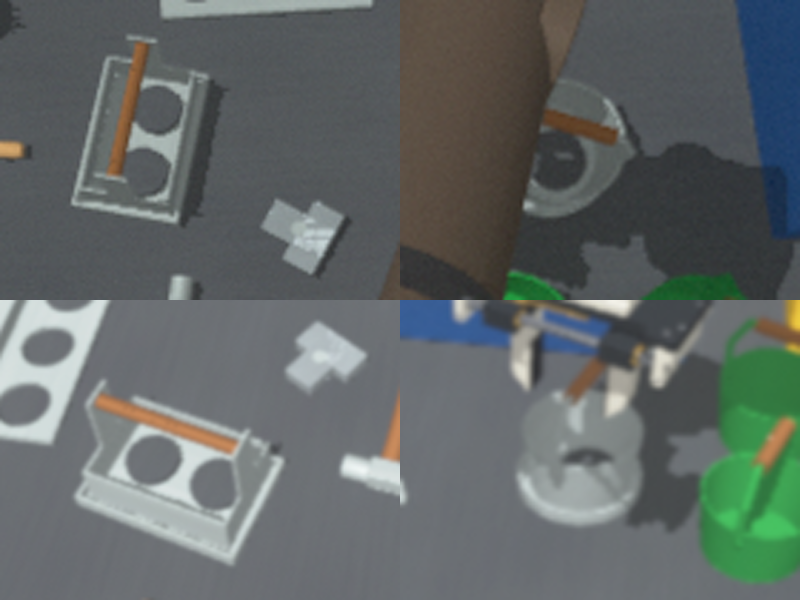

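The tote sits flat in the rectangular tray with both discs inside. The pail sits level in the round tray with its disc inside. The arm is clear of everything, so I'm handing in.

```bash
python3 -c "
from cell import job
print(job.sign_off())"
```

```text
the job is handed in; nothing more can be done
None
```

The pail is in the round tray and the tote is in the rectangular tray, both standing flat with their discs inside, and I handed the job in at about 29 s of the 67 s allowed; the sign-off returned no verdict.

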